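# Check the shaker's stop button and reset it

## Task

Check the stop station of the orbital shaker with fingertip touches only: press the red mushroom button in until it latches and let go so that it stays in by itself, then turn it clockwise (seen from above) by pushing sideways on one of its ears until it pops back out. Let it spring back, then press the green reset button fully in and let go. Do not grip the button, do not press the green one while the red one is still in, and leave everything else on the bench where it stands.

Things in the scene. Friction and masses are not known exactly. Their poses are not given: they have to be found in the camera images.
- station: Grey control box with a black foot, 140 x 230 mm foot, its top face 62 mm above its origin, fixed to the bench. Origin: centre of the underside; x points to its back, y to its left (seen from its front), z up. The red stop button's axis is at x 0, y -50 mm, and the green reset button's at x 0, y +68 mm, both vertical.
- stop_top (a point): Centre of the top of the red mushroom cap, the point to press (moves with it). The cap is 50 mm across and 24 mm high, its underside 16 mm and its top 40 mm above the box top when out; a yellow disc lies under it, white arrows on it show the clockwise turn. Pressing takes about 5 N at first and 8 to 12 N near the bottom, straight down.
- stop_press (a joint): How far the red button is pressed in: 0 fully out, 0.010 m fully in. Once pressed beyond about 0.008 it latches and rests at about 0.007 after release. It is sprung outward with 5 N when out to 10 N when in.
- stop_twist (a joint): Turn of the red button, rad, growing clockwise seen from above: 0 at rest, stop at 1.05. A torsion spring (about 0.03 to 0.1 N m, plus friction) returns it to 0. A latched button is let go at about 0.5 to 0.6 and then rises by itself; a finger beside an ear does not block the rise, one above it does.
- near_ear (a point): Centre of the ear on the front (station -x) side of the red button, 40 mm from the button's axis; turns and moves with it; its x axis runs along the ear towards the button's axis. Two straight red ears stick out of the cap on opposite sides along this x axis, to 48 mm from the axis; each is 10 mm thick sideways and 18 mm high (16 to 34 mm above the box top when the button is out, about 9 to 27 mm when latched). Clockwise, this ear goes towards the station's +y.
- far_ear (a point): The same for the opposite ear, on the back (station +x) side, 40 mm from the axis; clockwise it goes towards the station's -y.
- stop_cap: The red cap itself; origin on the button's axis at the level of the box top when out.
- ears_trailing: The halves of the two ears on the anticlockwise side: their faces are the ones to push for a clockwise turn. Origin on the button's axis.
- ears_leading: The halves of the two ears on the clockwise side. Origin on the button's axis.
- reset_top (a point): Centre of the top of the green reset button, 32 mm across, 22 mm above the box top when out, in a black collar 12 mm high and 48 mm across.
- reset (a joint): How far the green button is pressed: 0 out, 0.006 m fully in; about 5 N; springs back.
- amber_bottle: Amber bottle with orange cap, 56 mm across, 115 mm high, loose bystander. Origin: centre of the underside.
- beaker: Glass beaker, 60 mm across, 75 mm high, loose bystander. Origin: centre of the underside.
- cream_jar: White jar with blue lid, 54 mm across, 60 mm high, loose bystander. Origin: centre of the underside.
- marker: Blue marker pen lying down, 125 mm long along x, 13 mm thick, loose bystander. Origin under its middle.
- tip_box: Blue pipette-tip box, 72 x 102 x 57 mm high, loose bystander. Origin: centre of the underside.
- dropper_jar: Small green bottle with black cap, 40 mm across, 75 mm high, loose bystander. Origin: centre of the underside.

How it is judged (in metres and radians):
On the way, in this order (a step that is already met when the one before it is completed fails the run):
1. the red button is latched in: it stays in by itself, untouched by the fingers, not turned (value of joint stop_press above 0.0055 m and value of joint stop_twist below 0.3 rad and contact force between the fingers and stop_cap below 0.3 N and contact force between the fingers and ears_trailing below 0.3 N and contact force between the fingers and ears_leading below 0.3 N), for 0.2 s.
2. the red button has been turned clockwise and has popped out, still turned (value of joint stop_twist above 0.3 rad and value of joint stop_press below 0.003 m).
3. with the red button out and sprung back, the green reset button is pressed in (value of joint reset above 0.0045 m and value of joint stop_press below 0.002 m and value of joint stop_twist below 0.15 rad), for 0.05 s.
At the end, for the whole second after the job is handed in: The red button is out (within 2 mm) and turned back (within 0.15 rad), the green button is out (within 1.5 mm), and the loose things are at rest within 20 mm of where they stood (value of joint stop_press below 0.002 m and value of joint stop_twist below 0.15 rad and value of joint reset below 0.0015 m and linear speed of each of amber_bottle, beaker, cream_jar, marker, tip_box, dropper_jar below 0.02 m/s and distance of each of amber_bottle, beaker, cream_jar, marker, tip_box, dropper_jar from where it was at the start of the episode below 0.02 m); the robot touches nothing.
It fails at once if an ear of the red button is pinched (both of its sides pushed at once, over 3 N each) (contact force between the fingers and ears_trailing above 3 N and contact force between the fingers and ears_leading above 3 N).
It fails at once if the red cap is squeezed while being turned (over 20 N on it, turned more than 0.3 rad) (value of joint stop_twist above 0.3 rad and contact force between the fingers and stop_cap above 20 N).
It fails at once if the green button is pressed while the red one is in (value of joint reset above 0.003 m and value of joint stop_press above 0.004 m).
It fails at once if a bystander is lifted or moved more than 20 mm, or knocked over (distance of any of amber_bottle, beaker, cream_jar, marker, tip_box, dropper_jar from where it was at the start of the episode above 0.02 m or angle between any of amber_bottle, beaker, cream_jar, marker, tip_box, dropper_jar's own z axis and vertical above 0.5 rad).
It also fails if it takes over 54 s, if anything falls off the work surface, if the arm or the gripper's body presses on something with over 40 N, if the wrist force passes 120 N, or if a joint passes its speed limit or range.

## Robot

A 6-joint arm with a two-finger parallel gripper is mounted at the origin on the work surface. World frame = base frame: x ahead of the robot, y to its left, z up, the work surface at z = 0. Lengths are in m, angles in degrees, forces in N, time in s.
With the tool pointing down it reaches from about 0.25 to 0.725 m from the base axis. Payload 9.7 kg.
Tool frame: the origin (TCP) lies at the very end of the fingers, on their centre line; the grasp point (between the pads) lies 19 mm behind it (bot.grip_point_offset is the z of the grasp point in the tool frame, in m); z points along the fingers, x is the direction in which the jaws open and shut, and the axes are right-handed (so a half turn about z gives the same grasp; the last joint's range is limited). The gripper opens to 85 mm and grips with 20 to 120 N. Pads are 22 mm wide; open, the fingers measure 114 mm over their backs; the gripper's body (76 mm by 85 mm) begins 54 mm behind the grasp point. The pads swing forward as they close: fully open they stand 13 mm farther back than shut.
Start: joints at [-73.109, 4.979, 10.078, 95.1, 0, 90], TCP at [0.16, -0.526, 0.231] pointing down, gripper open.
Joint ranges: [-179.16, 179.16], [-48.56, 103.87], [-65.8, 70.77], [-126.05, 130.52], [-82.76, 87.17], [-180, 180]. Speed limits (degrees/s): [127.2, 127.2, 147.25, 180, 180, 180].

## Interface

Orientations are given as [roll, pitch, yaw] about the fixed x, y, z axes, in that order (R = Rz(yaw) Ry(pitch) Rx(roll)).
In Python, from workcell import get_obs, viewer, job_done, bot gives the robot as it stands.
- The arm moves only by the shell command python3 -m handwheel 'ROWS' [FORCE]. ROWS is JSON, a list of rows, each a list of 5 numbers: the closure, from 0 (fully open) to 1 (shut), then the shift along the world's x, y, z in m, then the turn about the world's z in degrees. A call has 1 to 5 rows; each row is the pose to reach, as a shift and turn from the pose measured when the call began; what a row does not reach only later rows make up. A row lasts 1/10 s, in which the tool goes at most 50 mm and 8.59 degrees, less where a joint would pass 70% of its speed; a pose out of reach is approached as far as the arm can. A call with a gripper value outside its range is refused whole. The fingers move at their own pace and stop on an object; FORCE is the grip in N (left out, the last holds). Time passes only in rows, so rows that repeat a pose let the fingers close. It gives the time, the measured TCP pose, the force and the opening at its end, in the units of the state.
- get_obs(): the state, without advancing time (a new reading comes with each control period).
- viewer.camera(name): name is "scene" or "top" or "wrist"; returns a dict with "color" (420x560x3 uint8, blue, green, red), "K" (3x3 intrinsics, pixels), "dist_coeffs" ([k1, k2, p1, p2, k3] as OpenCV has them; the pictures are not rectified), "origin" and "orientation" of the camera in the world. Camera axes: x right, y down, z forward; pixel columns grow to the right and rows downward; lengths in m; the calibration is good to about 2 mm. A picture is of the moment at which its call begins. There is no depth.
- job_done(): hands the job in, once; it reports no verdict.
The state is a dict: "time": time; "q": joint angles; "qd": joint speeds; "joint_efforts": joint torques, N m; "ee_pos": TCP position; "tcp_rot": TCP orientation; "wrist_force": force on the tool from outside, world axes, zero at the start; "torque": the same for the moment, N m; "opening": finger opening in m.
Only numpy, scipy, OpenCV 4.12 (cv2) and the standard library are available. Lean on these libraries where they do the work, as an engineer would, in place of code of your own. Each camera call takes 0.05 s, during which the arm holds its last target.

## Working session

There is one attempt and no reset: what is moved stays moved. The work goes in short steps, Python scripts to look and compute and a shell command to move; the robot and the scene stay as the last step left them, time stands still between calls to the robot, and variables do not carry over. Pictures are saved under pics/ and viewed, and the job is handed in when it is done.

```bash
mkdir -p pics
python3 - <<'E'
from workcell import get_obs, viewer
import cv2
o=get_obs(); print({k:o[k] for k in ('time','ee_pos','tcp_rot','wrist_force','opening')})
for n in ('scene','top','wrist'):
    c=viewer.camera(n); cv2.imwrite(f'pics/{n}0.png',c['color']); print(n,c['K'],c['dist_coeffs'],c['origin'],c['orientation'])
E
```

```text
{'time': 0.0, 'ee_pos': array([ 0.15972613, -0.52603053,  0.23059521]), 'tcp_rot': array([-1.79999655e+02,  7.69658425e-02, -7.31092582e+01]), 'wrist_force': array([-0.89156701, -0.4151216 , -0.28749709]), 'opening': 0.08535557811796249}
scene [[430.74997098   0.         277.68369413]
 [  0.         430.74997098 218.36674601]
 [  0.           0.           1.        ]] [-0.12695503  0.          0.          0.          0.        ] [0.99084627 0.65792864 0.69351343] [-129.39154356   -1.14410305  141.48216701]
top [[414.72537478   0.         280.49029902]
 [  0.         414.72537478 209.00446018]
 [  0.           0.           1.        ]] [0.00388984 0.         0.         0.         0.        ] [0.43679025 0.05593198 0.87335851] [-172.56224168   -0.50397307  -89.52189687]
wrist [[314.90166508   0.         270.86567636]
 [  0.         314.90166508 204.98335502]
 [  0.           0.           1.        ]] [-7.74022334e-06  0.00000000e+00  0.00000000e+00  0.00000000e+00
  0.00000000e+00] [ 0.2266534  -0.50538399  0.37271084] [ 1.64228445e+02 -5.93655966e-03 -7.31052210e+01]
```

View pics/top0.png

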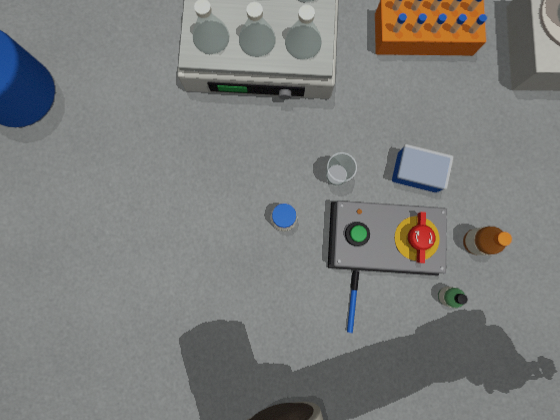

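View pics/scene0.png

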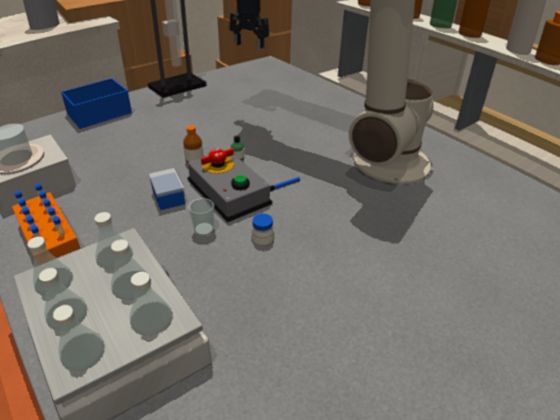

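```bash
cat > h.py <<'E'
import numpy as np, cv2
from scipy.spatial.transform import Rotation as R
def ray(c,uv,z):
    p=cv2.undistortPoints(np.array([[uv]],float),c['K'],c['dist_coeffs'])[0,0]
    d=R.from_euler('xyz',c['orientation'],degrees=True).apply([p[0],p[1],1]); o=np.array(c['origin'])
    return o+d*(z-o[2])/d[2]
def proj(c,P):
    Rm=R.from_euler('xyz',c['orientation'],degrees=True).as_matrix().T
    return cv2.projectPoints(np.array([P],float),cv2.Rodrigues(Rm)[0],-Rm@np.array(c['origin']),c['K'],c['dist_coeffs'])[0][0,0]
def blobs(img,lo,hi,amin=20):
    h=cv2.cvtColor(img,cv2.COLOR_BGR2HSV); m=cv2.inRange(h,lo,hi)
    if lo[0]==0 and hi[0]<10: m|=cv2.inRange(h,(172,lo[1],lo[2]),(180,255,255))
    n,l,s,ce=cv2.connectedComponentsWithStats(m)
    return [(ce[i],s[i],l==i) for i in range(1,n) if s[i,4]>=amin]
E
python3 - <<'E'
from h import *; from workcell import viewer
c=viewer.camera('top'); im=c['color']
for n,lo,hi in (('red',(0,120,60),(8,255,255)),('yel',(20,150,60),(32,255,255)),('green',(50,120,40),(80,255,255)),('blue',(105,120,40),(125,255,255))):
    for ce,s,m in blobs(im,lo,hi,30):
        pts=np.argwhere(m)[:,::-1].astype(np.float32)
        print(n,ce.round(1),s,cv2.minAreaRect(pts))
cv2.imwrite('pics/topz.png',cv2.resize(im[150:350,250:530],None,fx=2.8,fy=2.8,interpolation=cv2.INTER_CUBIC))
c=viewer.camera('scene'); im=c['color']
cv2.imwrite('pics/scz.png',cv2.resize(im[110:260,130:310],None,fx=4,fy=4,interpolation=cv2.INTER_CUBIC))
E
```

```text
red [420.9 236.9] [408 212  27  51 706] ((421.143310546875, 237.3504180908203), (47.7918815612793, 26.33601951599121), 67.7509765625)
yel [405.1 237.6] [395 216  22  45 576] ((405.2159423828125, 237.72825622558594), (20.74199867248535, 44.038570404052734), 1.5911402702331543)
yel [432.3 239.9] [425 219  14  40 201] ((431.81634521484375, 238.66192626953125), (12.636873245239258, 39.0128173828125), 1.468800663948059)
green [231.8  88.1] [217  85  30   7 172] ((231.48794555664062, 88.20518493652344), (29.302291870117188, 5.872202396392822), 3.3664605617523193)
green [358.  233.2] [350 225  17  17 228] ((358.0, 233.0), (16.0, 16.0), 90.0)
blue [401.7  18. ] [398  14   9   9  57] ((401.50006103515625, 18.000017166137695), (6.363960266113281, 9.192388534545898), 45.0)
blue [421.6  18.2] [418  14   9  10  60] ((421.25006103515625, 18.250001907348633), (6.363960266113281, 9.899495124816895), 45.0)
blue [441.4  18.5] [438  14   8  10  58] ((441.25006103515625, 18.250017166137695), (6.363961219787598, 9.899494171142578), 45.0)
blue [461.3  18.5] [457  14  10  10  64] ((461.00006103515625, 18.500001907348633), (6.363960266113281, 10.60660171508789), 45.0)
blue [481.5  18.8] [477  15  10   9  62] ((481.5000305175781, 19.000001907348633), (6.363961219787598, 10.60660171508789), 45.0)
blue [22.1 85.4] [   0   30   55   97 3747] ((27.0, 78.0), (96.0, 54.0), 90.0)
blue [408.6 176.9] [392 149  50  43 328] ((410.9517822265625, 178.80950927734375), (56.546112060546875, 28.801105499267578), 45.725223541259766)
blue [283.6 215.2] [272 204  24  24 454] ((283.5, 215.5), (23.0, 23.0), 90.0)
blue [351.5 310.7] [347 289  10  44 253] ((351.53961181640625, 310.6039733886719), (5.771215915679932, 43.08510971069336), 5.710592269897461)
```

View pics/topz.png

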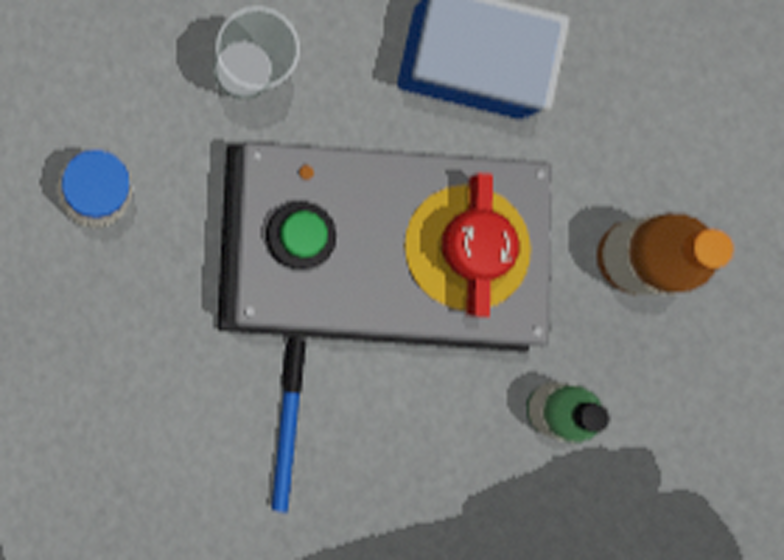

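View pics/scz.png

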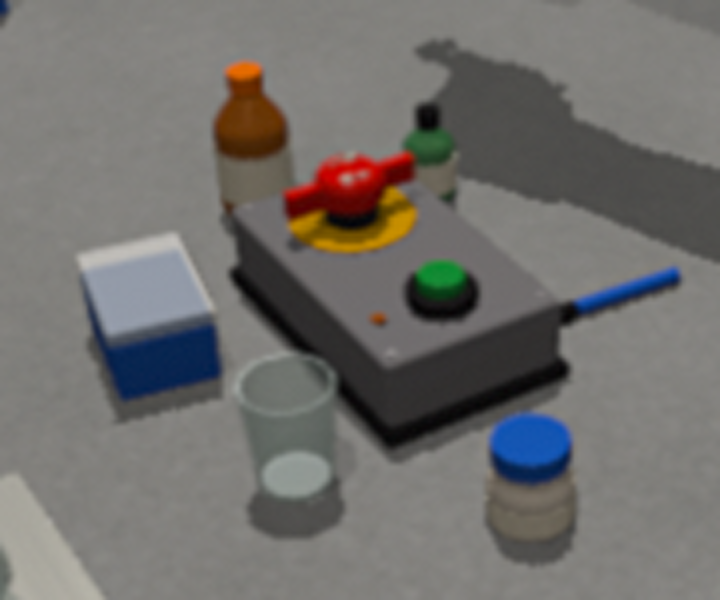

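Run:
```python
from h import *; from workcell import viewer
c=viewer.camera('top'); s=viewer.camera('scene')
r=ray(c,(421.8,236.8),.100); g=ray(c,(358,233.2),.084)
e1=ray(c,(422.1,212.5),.096); e2=ray(c,(421.4,262.9),.096)
print(r,g,np.linalg.norm((r-g)[:2]),'yaw',np.degrees(np.arctan2(*(-(g-r)[:2]*[1,-1]))))
print(e1,e2,(e1+e2)/2,np.linalg.norm(e1-e2),np.degrees(np.arctan2(*(e1-e2)[[1,0]])))
# corners of station top (z .062) in zoom coords
P=[ray(c,(250+a/2.8,150+b/2.8),.062) for a,b in ((244,144),(551,162),(547,345),(237,327))]
for a,b in zip(P,P[1:]+P[:1]): print(a.round(4),np.linalg.norm(a-b).round(4),np.degrees(np.arctan2((b-a)[1],(b-a)[0])).round(1))
print('c',np.mean(P,0))
bl=blobs(s['color'],(50,120,40),(80,255,255)); 
for ce,st,m in bl: print('g',ce,ray(s,ce,.084)) 
for ce,st,m in blobs(s['color'],(0,150,60),(5,255,255)): print('r',ce,ray(s,ce,.092))
for n,uv,z in (('amber cap',(713,249),.115),('drop cap',(594,417),.075),('jar',(95,184),.06),('beaker',(258,48),.075),('tip1',(428,0),.057),('tip2',(568,17),.057),('tip3',(549,108),.057)): print(n,ray(c,(250+uv[0]/2.8,150+uv[1]/2.8),z).round(3))
```

```text
[ 0.48792403 -0.21458053  0.1       ] [ 0.49474843 -0.09841965  0.084     ] 0.11636116800586703 yaw -3.3622387643226306
[ 0.53420134 -0.21820335  0.096     ] [ 0.43954404 -0.21347581  0.096     ] [ 0.48687269 -0.21583958  0.096     ] 0.0947752785911844 -2.859187638752603
[ 0.559  -0.0624  0.062 ] 0.2174 -92.8
[ 0.5482 -0.2795  0.062 ] 0.1282 176.2
[ 0.4202 -0.2711  0.062 ] 0.215 87.2
[ 0.4307 -0.0563  0.062 ] 0.1284 -2.7
c [ 0.48953008 -0.16731581  0.062     ]
g [236.36 144.2 ] [ 0.40634907 -0.24461776  0.084     ]
g [239.80392157 179.57843137] [ 0.49934647 -0.09229082  0.084     ]
r [216.73287671 155.77054795] [ 0.49090014 -0.21293466  0.092     ]
amber cap [ 0.484 -0.361  0.115]
drop cap [ 0.373 -0.296  0.075]
jar [0.53  0.043 0.06 ]
beaker [ 0.625 -0.071  0.075]
tip1 [ 0.666 -0.197  0.057]
tip2 [ 0.655 -0.298  0.057]
tip3 [ 0.588 -0.282  0.057]
```

```bash
python3 -m handwheel '[[1,0.03,0.03,0,-4],[1,0.065,0.062,0,-8],[1,0.10,0.093,0,-12],[1,0.13,0.124,0,-16],[1,0.163,0.155,0,-20]]' 20; python3 -m handwheel '[[1,0.03,0.03,0,0],[1,0.065,0.062,0,0],[1,0.10,0.093,0,0],[1,0.124,0.12,0,0],[1,0.124,0.12,0,0]]'
```

```text
time: 0.85
ee_pos: [0.3236, -0.3698, 0.2313]
tcp_rot: [-180.0, -0.0, -93.3]
wrist_force: [0.9, -0.5, -0.6]
opening: 0.0119
time: 1.35
ee_pos: [0.4499, -0.247, 0.2309]
tcp_rot: [-180.0, 0.0, -93.0]
wrist_force: [0.1, -0.2, 0.4]
opening: -0.0001
```

Run:
```python
from h import *; from workcell import viewer
for n in ('wrist','top'):
    c=viewer.camera(n); cv2.imwrite(f'pics/{n}1.png',c['color']); print(n,c['origin'],c['orientation'])
    for ce,st,m in blobs(c['color'],(0,150,60),(5,255,255),100): print('r',ce,st,ray(c,ce,.092))
    for ce,st,m in blobs(c['color'],(50,120,40),(80,255,255),100): print('g',ce,st,ray(c,ce,.084))
```

```text
wrist [ 0.51954946 -0.24986587  0.37298676] [ 1.64272418e+02 -2.30387806e-02 -9.30396386e+01]
r [236.53548616 152.60610362] [ 210   97   54  111 2818] [ 0.49025807 -0.21798172  0.092     ]
g [110.81348107 151.80424746] [  92  134   39   36 1083] [ 0.49621715 -0.10290106  0.084     ]
g [317.10611511 244.4028777 ] [302 232  34  31 556] [ 0.39543209 -0.28915517  0.084     ]
top [0.43679025 0.05593198 0.87335851] [-172.56224168   -0.50397307  -89.52189687]
r [420.83187135 237.14766082] [408 212  27  51 684] [ 0.48777987 -0.21552334  0.092     ]
g [231.71264368  88.15517241] [217  85  30   7 174] [0.78180245 0.14906431 0.084     ]
g [357.96521739 233.30869565] [350 225  17  17 230] [ 0.49454025 -0.09834989  0.084     ]
```

View pics/wrist1.png

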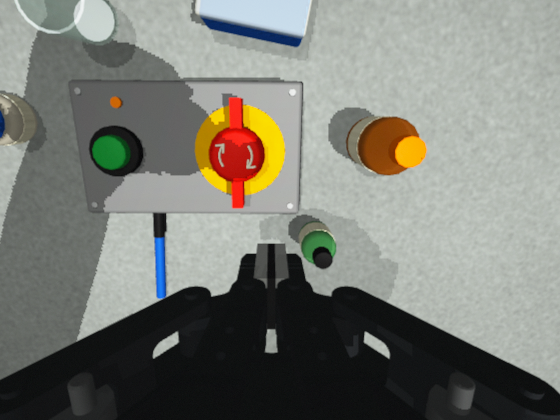

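View pics/top1.png

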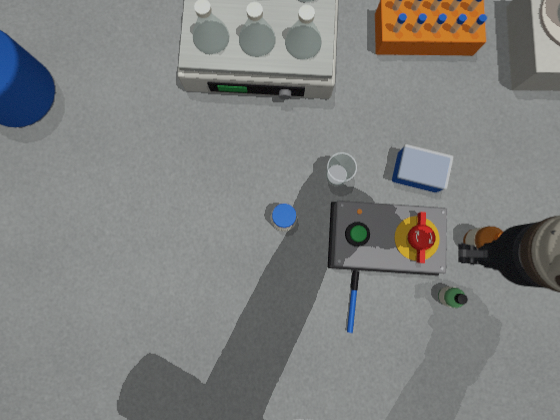

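```bash
python3 -m handwheel '[[1,0.019,0.016,-0.03,0],[1,0.038,0.031,-0.06,0],[1,0.038,0.031,-0.09,0],[1,0.038,0.031,-0.116,0],[1,0.038,0.031,-0.116,0]]'
python3 - <<'E'
from h import *; from workcell import viewer
c=viewer.camera('wrist'); cv2.imwrite('pics/wrist2.png',c['color'])
c=viewer.camera('scene'); cv2.imwrite('pics/scene2.png',cv2.resize(c['color'][90:240,130:310],None,fx=4,fy=4))
E
```

```text
time: 1.95
ee_pos: [0.4835, -0.2185, 0.1117]
tcp_rot: [179.7, 0.1, -93.3]
wrist_force: [-0.1, -0.2, -1.0]
opening: 0.0002
```

View pics/wrist2.png

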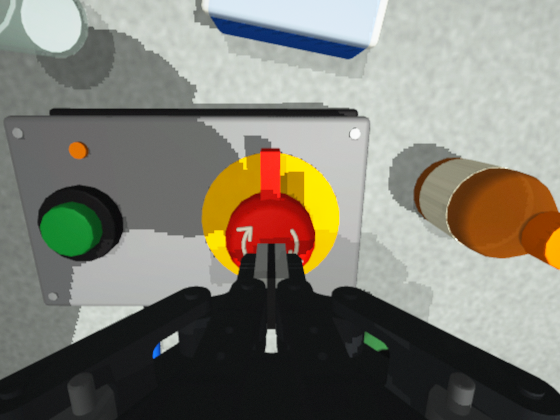

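View pics/scene2.png

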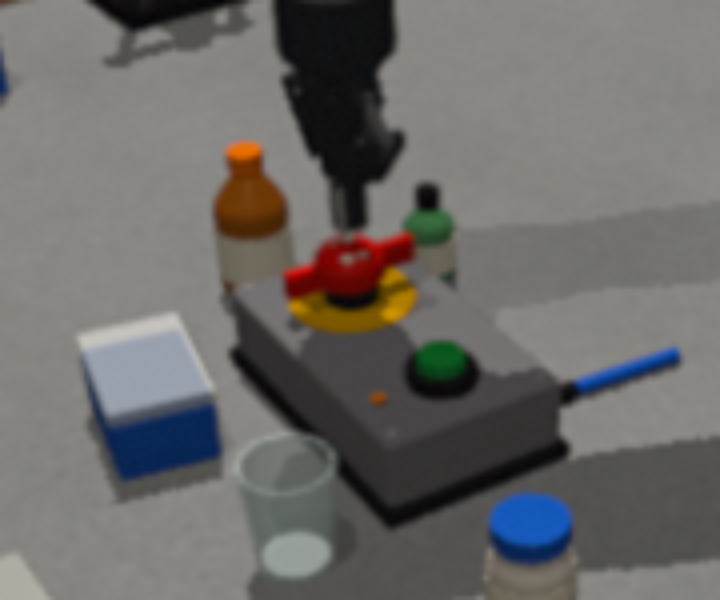

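```bash
python3 -m handwheel '[[1,0.004,0.002,0,0],[1,0.004,0.002,-0.004,0],[1,0.004,0.002,-0.008,0],[1,0.004,0.002,-0.010,0],[1,0.004,0.002,-0.010,0]]'
```

```text
time: 2.55
ee_pos: [0.4892, -0.2171, 0.1055]
tcp_rot: [180.0, -0.0, -93.3]
wrist_force: [0.7, -0.6, 0.6]
opening: -0.0001
```

```bash
python3 -m handwheel '[[1,0,0.001,-0.002,0],[1,0,0.001,-0.004,0],[1,0,0.001,-0.006,0],[1,0,0.001,-0.007,0],[1,0,0.001,-0.007,0]]'
```

```text
time: 3.05
ee_pos: [0.4893, -0.2161, 0.0993]
tcp_rot: [-180.0, -0.0, -93.3]
wrist_force: [-1.3, 1.5, 8.3]
opening: 0.0001
```

```bash
python3 -m handwheel '[[1,0,0,-0.002,0],[1,0,0,-0.004,0],[1,0,0,-0.006,0],[1,0,0,-0.006,0],[1,0,0,-0.006,0]]'
```

```text
time: 3.55
ee_pos: [0.4894, -0.2161, 0.0941]
tcp_rot: [-179.9, -0.0, -93.3]
wrist_force: [-2.3, 1.7, 7.4]
opening: 0.0005
```

```bash
python3 -m handwheel '[[1,0,0,-0.001,0],[1,0,0,-0.002,0],[1,0,0,-0.003,0],[1,0,0,-0.003,0],[1,0,0,-0.003,0]]'
```

```text
time: 4.05
ee_pos: [0.4894, -0.2161, 0.092]
tcp_rot: [-179.9, -0.0, -93.3]
wrist_force: [-3.0, 1.4, 8.3]
opening: -0.0001
```

```bash
python3 -m handwheel '[[1,0,0,-0.001,0],[1,0,0,-0.002,0],[1,0,0,-0.003,0],[1,0,0,-0.003,0],[1,0,0,-0.003,0]]'
```

```text
time: 4.55
ee_pos: [0.4897, -0.2162, 0.0915]
tcp_rot: [-179.8, -0.1, -93.3]
wrist_force: [-6.5, 2.7, 18.4]
opening: 0.0001
```

```bash
python3 -m handwheel '[[1,0,0,0.01,0],[1,0,0,0.03,0],[1,0,0,0.05,0],[1,0,0,0.05,0],[1,0,0,0.05,0]]';python3 -m handwheel '[[1,-0.01,-0.02,0,0],[1,-0.03,-0.035,0,0],[1,-0.046,-0.035,0,0],[1,-0.046,-0.035,0,0],[1,-0.046,-0.035,0,0]]'
python3 - <<'E'
from h import *; from workcell import viewer
c=viewer.camera('wrist'); cv2.imwrite('pics/wrist3.png',c['color'])
c=viewer.camera('scene'); cv2.imwrite('pics/scene3.png',cv2.resize(c['color'][90:240,130:310],None,fx=4,fy=4))
E
```

```text
time: 5.05
ee_pos: [0.4899, -0.2163, 0.1414]
tcp_rot: [-179.8, -0.1, -93.3]
wrist_force: [-0.0, 0.1, 0.0]
opening: -0.0001
time: 5.55
ee_pos: [0.4439, -0.2512, 0.1407]
tcp_rot: [-179.8, -0.1, -93.3]
wrist_force: [0.0, -0.0, -0.1]
opening: 0.0001
```

View pics/wrist3.png

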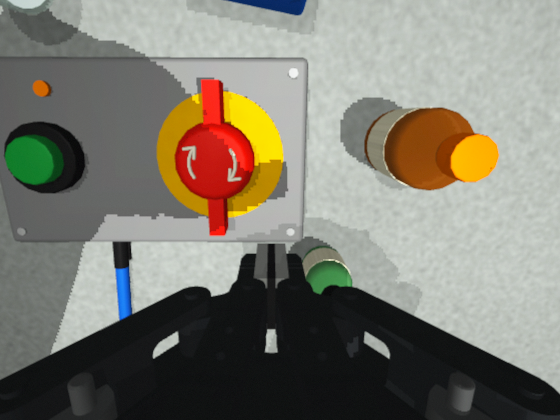

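View pics/scene3.png

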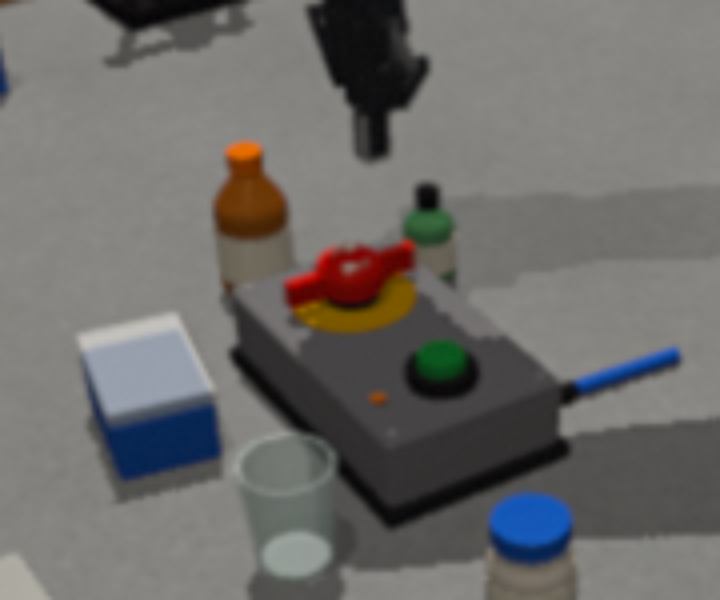

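```bash
python3 -m handwheel '[[1,0.002,0,-0.025,0],[1,0.002,0,-0.045,0],[1,0.002,0,-0.06,0],[1,0.002,0,-0.066,0],[1,0.002,0,-0.066,0]]';python3 -m handwheel '[[1,0,0.004,0,0],[1,0,0.008,0,0],[1,0,0.012,0,0],[1,0,0.012,0,0],[1,0,0.012,0,0]]'
```

```text
time: 6.15
ee_pos: [0.4462, -0.2507, 0.0742]
tcp_rot: [-179.8, -0.1, -93.2]
wrist_force: [-0.6, 0.1, -0.1]
opening: -0.0
time: 6.65
ee_pos: [0.4464, -0.2387, 0.0746]
tcp_rot: [-179.8, -0.1, -93.2]
wrist_force: [0.7, 0.2, 0.3]
opening: -0.0003
```

Run:
```python
import numpy as np
A=np.array([.488,-.2158]); p=np.array([.446,-.235])-A
for t in range(0,51,5):
    a=-np.radians(t); q=np.array([[np.cos(a),-np.sin(a)],[np.sin(a),np.cos(a)]])@p; print(t,(q-p).round(4))
```

```text
0 [0. 0.]
5 [-0.0015  0.0037]
10 [-0.0027  0.0076]
15 [-0.0035  0.0115]
20 [-0.004   0.0155]
25 [-0.0042  0.0195]
30 [-0.004   0.0236]
35 [-0.0034  0.0276]
40 [-0.0025  0.0315]
45 [-0.0013  0.0353]
50 [0.0003 0.039 ]
```

```bash
python3 -m handwheel '[[1,0,0.004,0,0],[1,-0.0015,0.008,0,-5],[1,-0.0027,0.0116,0,-10],[1,-0.0035,0.0155,0,-15],[1,-0.004,0.0195,0,-20]]'
```

```text
time: 7.15
ee_pos: [0.4424, -0.219, 0.0746]
tcp_rot: [-179.8, -0.1, -113.4]
wrist_force: [-0.5, 0.8, 0.1]
opening: 0.0006
```

Run:
```python
from h import *; from workcell import viewer
c=viewer.camera('wrist'); cv2.imwrite('pics/wrist4.png',c['color'])
```

```text
(no output)
```

View pics/wrist4.png

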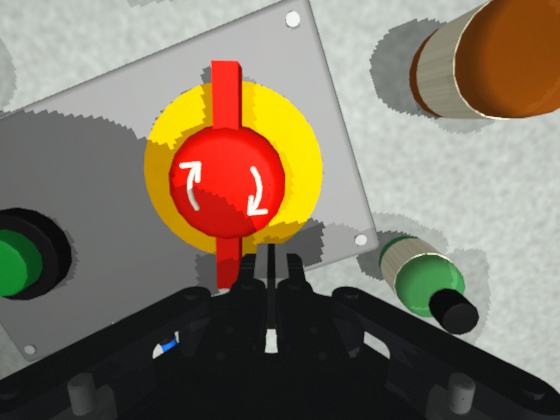

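```bash
python3 -m handwheel '[[1,-0.0002,0.004,0,-5],[1,0,0.0081,0,-10],[1,0.0006,0.0121,0,-15],[1,0.0015,0.016,0,-20],[1,0.0015,0.016,0,-20]]'
python3 - <<'E'
from h import *; from workcell import viewer
c=viewer.camera('wrist'); cv2.imwrite('pics/wrist5.png',c['color'])
c=viewer.camera('scene'); cv2.imwrite('pics/scene5.png',cv2.resize(c['color'][90:240,130:310],None,fx=4,fy=4))
E
```

```text
time: 7.7
ee_pos: [0.3792, -0.2858, 0.0747]
tcp_rot: [-179.9, 2.8, -128.5]
wrist_force: [1.2, 0.7, 0.8]
opening: -0.0
```

View pics/wrist5.png

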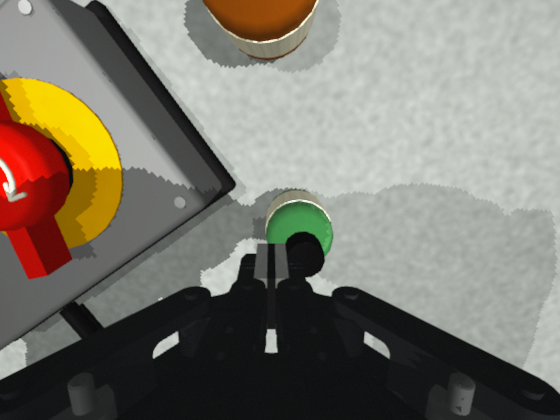

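View pics/scene5.png

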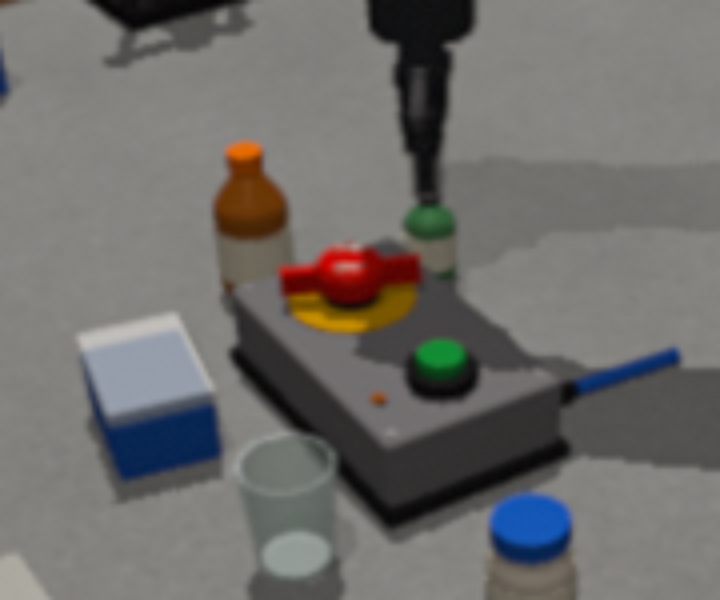

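Run:
```python
from workcell import get_obs
o=get_obs(); print({k:o[k].round(3) if hasattr(o[k],'round') else o[k] for k in o})
```

```text
{'time': 7.8, 'q': array([-38.719,  -5.545, -17.754,  77.724,   2.804, 179.858]), 'qd': array([ 2.044,  0.547,  0.464, -0.249,  1.226,  0.311]), 'joint_efforts': array([-1.4460e+00, -4.0727e+01,  4.6397e+01,  6.1000e-02, -1.1100e-01,
        1.1000e-02]), 'ee_pos': array([ 0.379, -0.286,  0.075]), 'tcp_rot': array([-179.926,    2.804, -128.573]), 'wrist_force': array([-0.129,  0.359,  0.172]), 'torque': array([ 0.016, -0.03 ,  0.035]), 'opening': -0.0001512459610563993}
```

```bash
python3 -m handwheel '[[1,0,0,0.01,4],[1,0,0,0.03,12],[1,0,0,0.05,18],[1,0,0,0.065,23],[1,0,0,0.065,23]]'
python3 - <<'E'
from h import *; from workcell import viewer
c=viewer.camera('top'); cv2.imwrite('pics/top6.png',cv2.resize(c['color'][150:350,250:530],None,fx=2.8,fy=2.8,interpolation=cv2.INTER_CUBIC))
c=viewer.camera('wrist'); cv2.imwrite('pics/wrist6.png',c['color'])
c=viewer.camera('scene'); cv2.imwrite('pics/scene6.png',cv2.resize(c['color'][90:240,130:310],None,fx=4,fy=4))
E
```

```text
time: 8.3
ee_pos: [0.3803, -0.2861, 0.1417]
tcp_rot: [-179.8, 2.7, -105.4]
wrist_force: [0.2, -0.6, -0.3]
opening: -0.0004
```

View pics/top6.png

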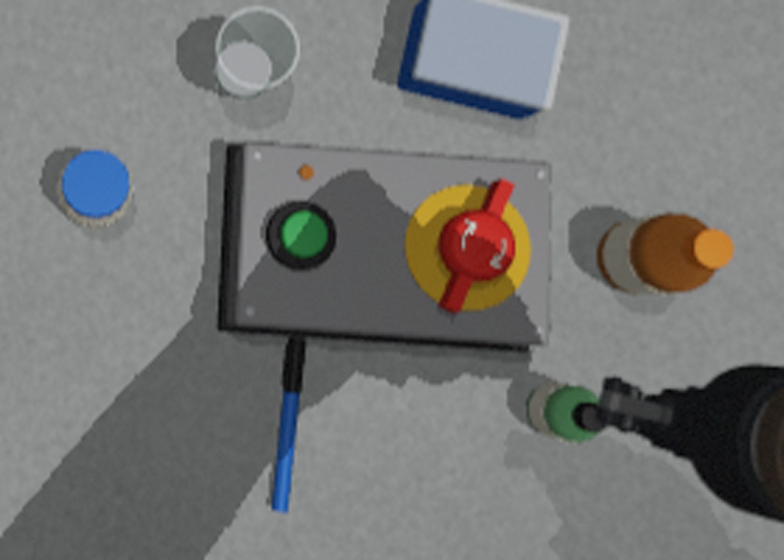

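View pics/scene6.png

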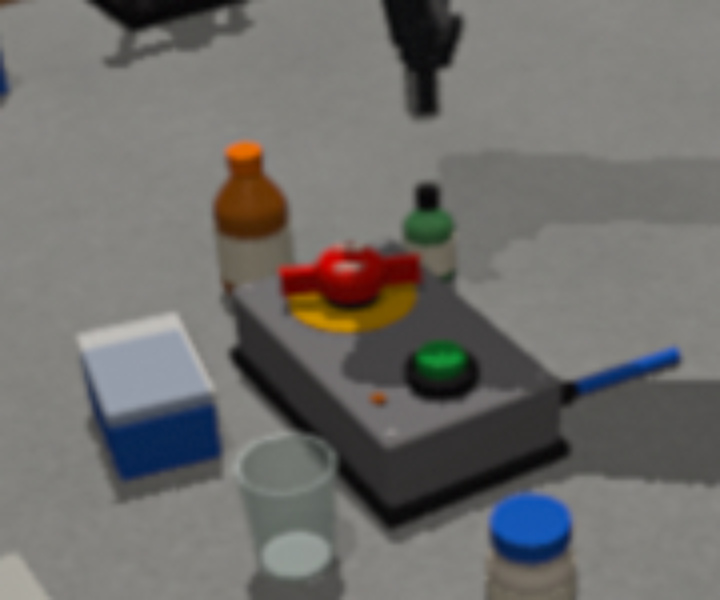

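View pics/wrist6.png

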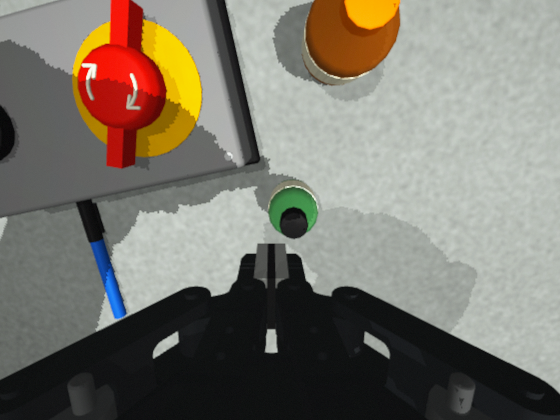

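```bash
python3 -m handwheel '[[1,0.02,0.02,0,0],[1,0.04,0.04,0,0],[1,0.055,0.058,0,0],[1,0.055,0.058,0,0],[1,0.055,0.058,0,0]]'; python3 -m handwheel '[[1,0,0,-0.02,0],[1,0,0,-0.04,0],[1,0,0,-0.06,0],[1,0,0,-0.067,0],[1,0,0,-0.067,0]]'
python3 - <<'E'
from h import *; from workcell import viewer,get_obs
print(get_obs()['q'].round(1))
c=viewer.camera('wrist'); cv2.imwrite('pics/wrist7.png',c['color'])
E
```

```text
time: 8.95
ee_pos: [0.4338, -0.2271, 0.1379]
tcp_rot: [179.9, 2.8, -105.6]
wrist_force: [-0.7, -0.4, -0.0]
opening: 0.0001
time: 9.45
ee_pos: [0.4328, -0.2272, 0.0699]
tcp_rot: [179.8, 2.9, -105.7]
wrist_force: [-0.6, -0.6, -0.7]
opening: 0.0002
[-29.3  -2.6 -15.5  77.9   2.7 166.4]
```

View pics/wrist7.png

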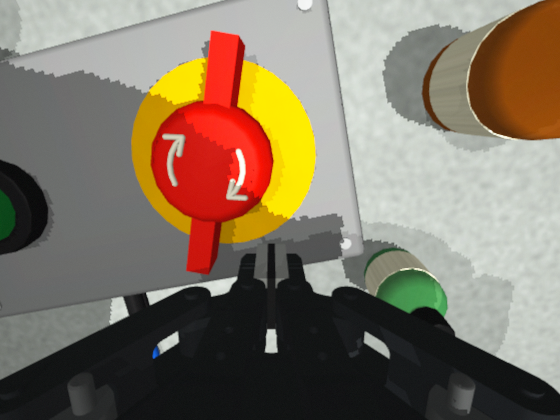

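```bash
python3 -m handwheel '[[1,0.001,0.005,0.005,0],[1,0.003,0.010,0.005,0],[1,0.005,0.015,0.005,0],[1,0.006,0.019,0.005,0],[1,0.006,0.019,0.005,0]]'; python3 -m handwheel '[[1,0.001,0.003,0,0],[1,0.002,0.006,0,0],[1,0.003,0.009,0,0],[1,0.003,0.009,0,0],[1,0.003,0.009,0,0]]'
python3 - <<'E'
from h import *; from workcell import viewer,get_obs
print(get_obs()['q'].round(1))
c=viewer.camera('wrist'); cv2.imwrite('pics/wrist8.png',c['color'])
c=viewer.camera('scene'); cv2.imwrite('pics/scene8.png',cv2.resize(c['color'][90:240,130:310],None,fx=4,fy=4))
E
```

```text
time: 10.0
ee_pos: [0.4397, -0.208, 0.0763]
tcp_rot: [179.9, 2.8, -105.6]
wrist_force: [-0.5, -1.3, -0.2]
opening: -0.0
time: 10.5
ee_pos: [0.4426, -0.1989, 0.0762]
tcp_rot: [179.9, 2.8, -105.6]
wrist_force: [-1.4, -1.1, -1.0]
opening: 0.0002
[-25.8  -3.5 -15.7  78.4   2.8 169.8]
```

View pics/wrist8.png

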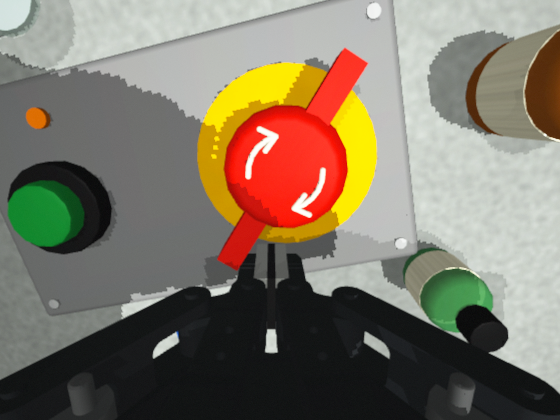

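View pics/scene8.png

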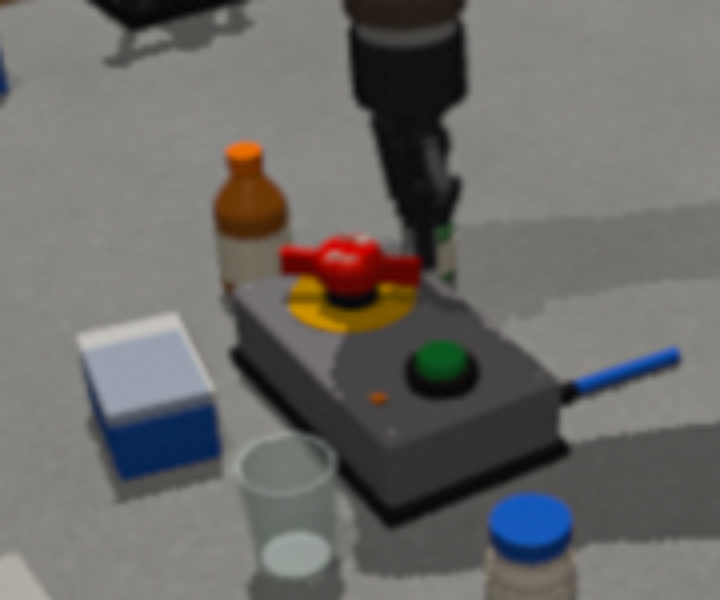

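```bash
python3 -m handwheel '[[1,-0.004,-0.012,0,0],[1,-0.008,-0.025,0,0],[1,-0.010,-0.04,0,0],[1,-0.010,-0.05,0,0],[1,-0.010,-0.052,0.0,0]]'; python3 -m handwheel '[[1,0,0,0.03,1],[1,0,0,0.06,4],[1,0,0,0.08,7],[1,0.0,0.0,0.08,10],[1,0,0.0,0.08,12]]'
python3 - <<'E'
from h import *; from workcell import viewer,get_obs
print(get_obs()['q'].round(1))
c=viewer.camera('wrist'); cv2.imwrite('pics/wrist9.png',c['color'])
c=viewer.camera('scene'); cv2.imwrite('pics/scene9.png',cv2.resize(c['color'][90:240,130:310],None,fx=4,fy=4))
E
```

```text
time: 11.1
ee_pos: [0.4324, -0.2526, 0.0761]
tcp_rot: [179.9, 2.8, -105.7]
wrist_force: [0.6, 0.3, -0.5]
opening: -0.0001
time: 11.6
ee_pos: [0.4328, -0.2528, 0.1569]
tcp_rot: [-180.0, 2.8, -93.6]
wrist_force: [-0.7, 0.5, -0.8]
opening: -0.0
[-31.7  -1.2  -4.6  88.    2.5 151.9]
```

View pics/wrist9.png

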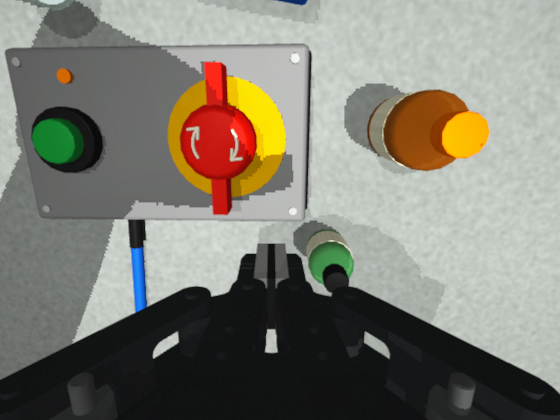

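View pics/scene9.png

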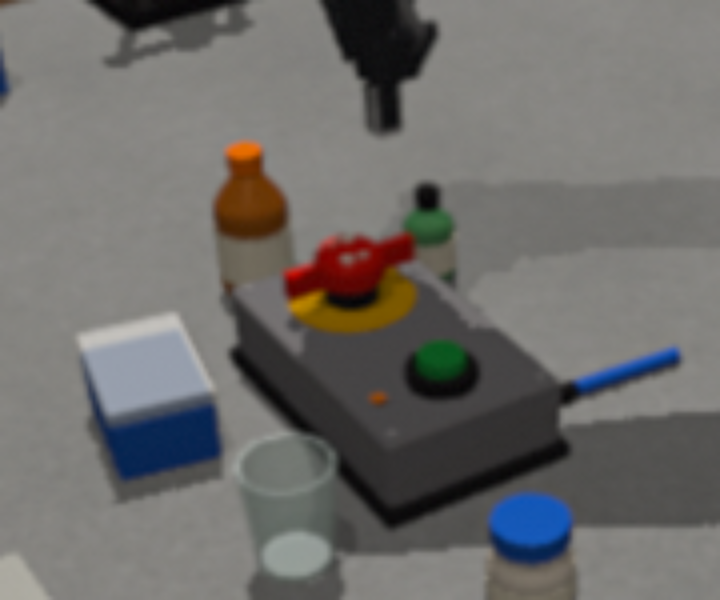

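```bash
python3 -m handwheel '[[1,0.018,0.044,0,0],[1,0.036,0.088,0,0],[1,0.051,0.13,0,0],[1,0.061,0.154,0,0],[1,0.061,0.154,0,0]]'; python3 -m handwheel '[[1,0,0,-0.02,0],[1,0,0,-0.04,0],[1,0,0,-0.055,0],[1,0,0,-0.06,0],[1,0,0,-0.06,0]]'
python3 - <<'E'
from h import *; from workcell import viewer,get_obs
c=viewer.camera('wrist'); cv2.imwrite('pics/wrist10.png',c['color'])
c=viewer.camera('scene'); cv2.imwrite('pics/scene10.png',cv2.resize(c['color'][90:240,130:310],None,fx=4,fy=4))
E
```

```text
time: 12.2
ee_pos: [0.4943, -0.0958, 0.1559]
tcp_rot: [179.9, 2.9, -93.6]
wrist_force: [-1.3, -1.3, -0.1]
opening: 0.0001
time: 12.7
ee_pos: [0.4938, -0.0962, 0.0954]
tcp_rot: [179.9, 2.9, -93.6]
wrist_force: [-0.7, -0.4, 0.1]
opening: -0.0004
```

View pics/wrist10.png

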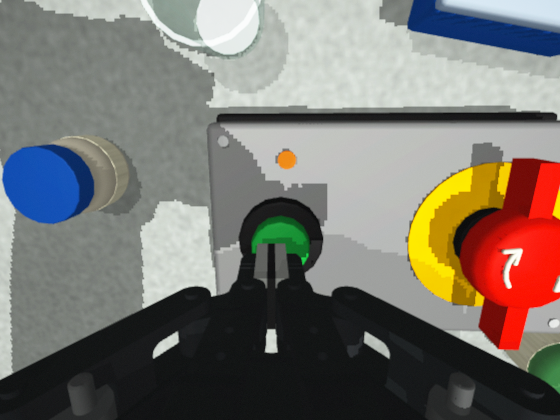

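View pics/scene10.png

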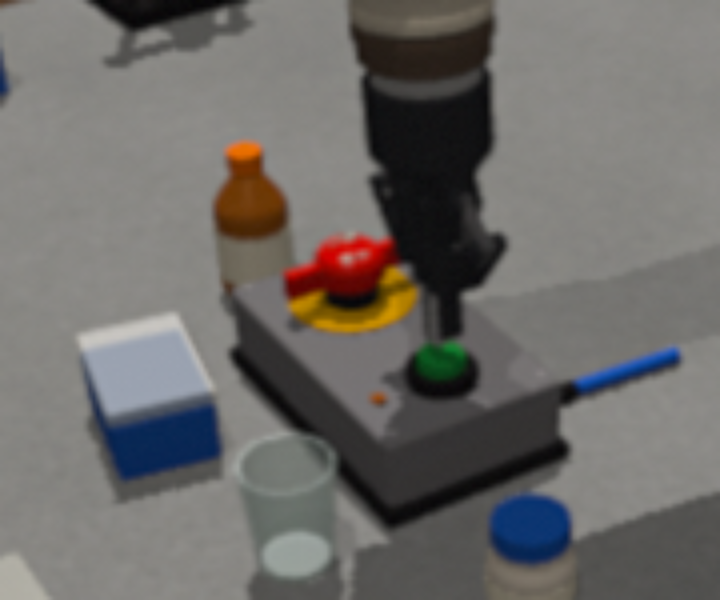

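```bash
python3 -m handwheel '[[1,0.001,-0.002,-0.004,0],[1,0.001,-0.002,-0.008,0],[1,0.001,-0.002,-0.012,0],[1,0.001,-0.002,-0.015,0],[1,0.001,-0.002,-0.016,0]]'; python3 -m handwheel '[[1,0,0,-0.001,0],[1,0,0,-0.002,0],[1,0,0,-0.002,0]]'
```

```text
time: 13.3
ee_pos: [0.4957, -0.0983, 0.0806]
tcp_rot: [180.0, 2.9, -93.6]
wrist_force: [-0.4, -1.0, 3.6]
opening: -0.0003
time: 13.6
ee_pos: [0.4958, -0.0983, 0.0788]
tcp_rot: [-180.0, 2.9, -93.6]
wrist_force: [-1.3, -0.8, 3.9]
opening: 0.0001
```

```bash
python3 -m handwheel '[[1,0,0,-0.001,0],[1,0,0,-0.002,0],[1,0,0,-0.003,0],[1,0,0,-0.003,0],[1,0,0,-0.003,0]]'
```

```text
time: 14.1
ee_pos: [0.4959, -0.0984, 0.0778]
tcp_rot: [-179.9, 2.8, -93.6]
wrist_force: [-6.6, -0.3, 20.2]
opening: 0.0003
```

```bash
python3 -m handwheel '[[1,0,0,0.01,0],[1,0,0,0.04,0],[1,0,0,0.08,0],[1,0,0,0.11,0],[1,0,0,0.11,0]]'; python3 -m handwheel '[[1,-0.03,-0.02,0.02,0],[1,-0.06,-0.04,0.04,0],[1,-0.09,-0.06,0.05,0],[1,-0.1,-0.08,0.05,0],[1,-0.1,-0.08,0.05,0]]'
python3 - <<'E'
from h import *; from workcell import viewer,get_obs
o=get_obs();print(o['wrist_force'],o['ee_pos'])
c=viewer.camera('top'); cv2.imwrite('pics/top11.png',cv2.resize(c['color'][150:350,250:530],None,fx=2.8,fy=2.8,interpolation=cv2.INTER_CUBIC))
c=viewer.camera('scene'); cv2.imwrite('pics/scene11.png',cv2.resize(c['color'][90:240,130:310],None,fx=4,fy=4))
for n,lo,hi in (('red',(0,150,60),(5,255,255)),('green',(50,120,40),(80,255,255))):
    for ce,s,m in blobs(c['color'],lo,hi,30): print(n,ce.round(2),s)
E
```

```text
time: 14.6
ee_pos: [0.4973, -0.0986, 0.192]
tcp_rot: [-179.6, 2.8, -93.6]
wrist_force: [-1.4, 0.7, -0.3]
opening: -0.0002
time: 15.1
ee_pos: [0.3962, -0.1801, 0.2418]
tcp_rot: [-179.6, 2.8, -93.7]
wrist_force: [-0.1, -0.5, -1.1]
opening: -0.0004
[-0.07446915 -0.50283576 -1.13904377] [ 0.3962401  -0.18008282  0.24176244]
red [216.74 155.74] [201 148  32  16 290]
green [239.84 179.86] [234 176  13   9  98]
```

View pics/top11.png

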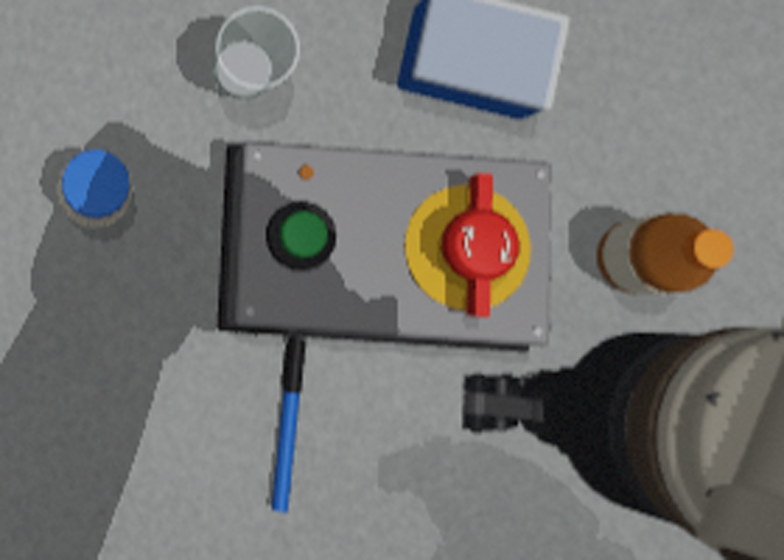

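View pics/scene11.png

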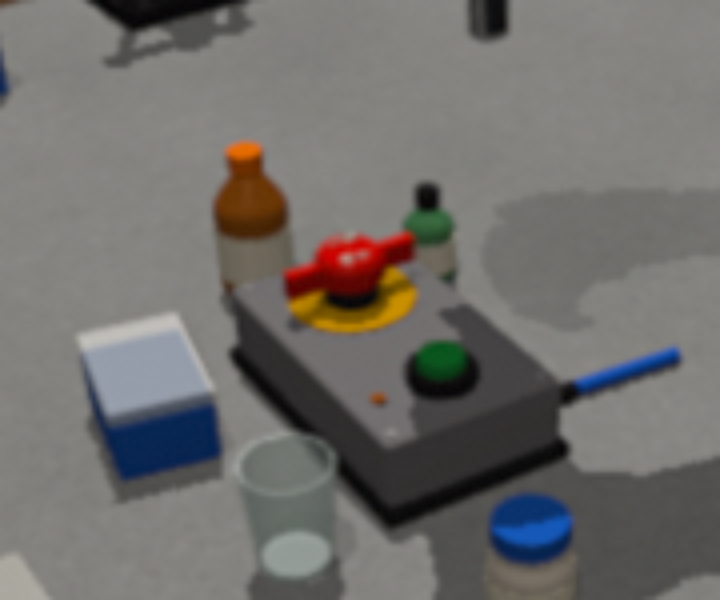

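```bash
python3 -c "
from workcell import job_done; print(job_done())"
```

```text
the job is handed in; nothing more can be done
None
```

I did the stop-station check with shut fingertips only and handed the job in at about 15 s. `job_done()` gave no verdict.

1. **Red pressed:** I pushed it to its hard stop (18 N at tip height 0.0915 m) and lifted off. It stayed in, and the images showed the cap lower and not turned.
2. **Red turned:** I pushed the near ear clockwise to about 45° by eye in the image. The button popped out, and after I withdrew it sprang back to straight.
3. **Green pressed:** I pushed it to its hard stop (20 N at tip height 0.0778 m) and released it.

- **Unplanned move:** during the first turn the last joint reached its 180° limit. The arm swung off the ear towards the small green bottle, with the fingertip ending level with the bottle's top. The force reading stayed near zero and the images showed the bottle had not moved. I lifted, came back with the yaw held fixed, and finished the turn. In between, the button stayed latched at about 20°. The tool also kept a tilt of about 2.8° for the rest of the job.
- **Final check:** in the last pictures, red and green look as they did at the start, every loose thing is where it stood, and the arm is clear. I judged button travel from tip heights and forces, because the joint values cannot be read directly.

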